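# Stack the spacer rings on the stepped spindle

### The arm

A 6-joint arm with a two-finger parallel gripper is mounted at the origin on the work surface. World frame = base frame: x ahead of the robot, y to its left, z up, the work surface at z = 0. Lengths are in m, angles in rad, forces in N, time in s.
With the tool pointing down it reaches from about 0.4 to 0.825 m from the base axis. Payload 7 kg.
Tool frame: the origin (TCP) lies at the very end of the fingers, on their centre line; the grasp point (between the pads) lies manip.grasp_offset behind it (manip.grasp_offset is the distance from the TCP to the grasp point, in m); z points along the fingers, y is the line along which they close (so a half turn about z gives the same grasp; the last joint's range is limited). The gripper opens to 88 mm and grips with 3 to 60 N. Pads are 19 mm wide; open, the fingers measure 130 mm over their backs; the gripper's body (78 mm by 193 mm) begins 47 mm behind the grasp point.
Start: joints at [-1.013, 0.359, 0.012, 0, -1.224, -0.288], TCP at [0.18, -0.651, 0.227] pointing down, gripper open.
Joint ranges: [-3.07, 3.07], [-1.43, 2.12], [-1.02, 1.25], [-3.03, 1.67], [-3.05, -0], [-3.03, 3.03]. Speed limits (rad/s): [2.39, 2.39, 3.01, 3.14, 3.14, 3.14].

### API

Orientations are given as a 3x3 rotation matrix whose columns are the frame's x, y, z axes.
In Python, from cell import manip gives the robot as it stands.
- The arm moves only by the shell command python3 -m crank 'ROWS' [FORCE]. ROWS is a JSON object of lists of equal length, an entry for each row: "fingers": the opening, from -1 (shut) to 1 (fully open), so that 0 is half open; "delta_pos": the shift along the world's x, y, z in cm, a list of three; "spin": the turn about the world's z in degrees. In form: {"fingers": [fingers, ...], "delta_pos": [[dx, dy, dz], ...], "spin": [spin, ...]}. A call has 1 to 20 rows; each row shifts and turns the commanded pose from where the row before left it; what a row does not reach is not made up. A row lasts 1/12 s, in which the tool goes at most 41.7 mm and 7.16 degrees, less where a joint would pass 70% of its speed; a pose out of reach is approached as far as the arm can. A call is refused whole if a number of a shift passes 4.17 or a number of a turn 7.16, either way. A call with a gripper value outside its range is refused whole. The fingers move at their own pace and stop on an object; FORCE is the grip in N (left out, the last holds). Time passes only in rows, so rows that do not move let the fingers close. It gives the time, the measured TCP pose, the force, the opening and the grip force at its end, in the units of the state.
- manip.state(): the state, without advancing time (a new reading comes with each control period).
- manip.read_camera(name): name is "side" or "top"; returns (picture, depth): 420x560x3 uint8, blue, green, red; 420x560 float32, m along the optical axis (not along the pixel's ray), 0 where there is no reading.
- manip.calibration(name): a dict with "fx", "fy", "cx", "cy" (pixels), "k1" (the pictures are not rectified: a ray, as slopes to the right and down, at radius r is drawn at 1 + k1 r^2 times it, then the intrinsics apply), "world_from_camera" (4x4, takes a point from camera to world coordinates). Camera axes: x right, y up, looking along -z (the intrinsics and any distortion apply to the point x, -y, -z); pixel columns grow to the right and rows downward; lengths in m; the calibration is good to about 2 mm. A picture is of the moment at which its call begins. calibration takes no time and is no camera call.
- manip.sign_off(): hands the job in; it is judged then, once.
The state is a dict: "clock": time; "joints": joint angles; "joint_velocities": joint speeds; "joint_torque": joint torques, N m; "position": TCP position; "ee_rot": TCP orientation; "ft_force": force on the tool from outside, world axes, zero at the start; "ft_torque": the same for the moment, N m; "opening": finger opening in m; "gripper_force": force on a finger pad.
Only numpy, scipy, OpenCV 4.12 (cv2) and the standard library are available. Lean on these libraries where they do the work, as an engineer would, in place of code of your own. Each camera call takes 0.05 s, during which the arm holds its last target. There are 200 camera calls.

### The job

Pull the red press-fit cap off the spindle and set it down in the yellow tray. Then thread every spacer ring lying on the bench onto the stepped spindle, the widest bore first, each fully home on its own step, and finally snap the red cap back onto the tip, fully down. Leave the screwdriver, the wrench and the jar where they are.

Things in the scene. Friction and masses are not known exactly. Their poses are not given: they have to be found in the camera images.
- spindle: upright stepped steel spindle, bolted down (round). Origin: on its axis at bench level, z up. Green base disc 96 mm across, 12 mm high, then a pedestal 66 mm across up to 30 mm. Then five coaxial steps, top edges chamfered 1 mm: diameter 47 mm from 30 to 49 mm up, 39.5 mm to 58, 32 mm to 67, 24.5 mm to 76, 17 mm to 85 mm; above it the tip. A ring rests on the shoulder below its step.
- spindle_tip (a point): top of the spindle's tip, on its axis, 98 mm above the bench. The tip is 11.6 mm diameter, 13 mm high, pointed by a chamfer in its last 3 mm. Three brass spring balls, 6 mm below this point, stand out to 8.2 mm from the axis and hold the cap.
- ring_steel: plain steel ring, outside 64 mm (about 3 mm more over its slight corners), bore 49.4 mm, 18 mm thick. Origin: centre of the ring, mid-thickness; z is its axis. It lies flat on the bench at the start, its origin 9 mm up; it may be absent (None). It belongs on the 47 mm step: fully home, its underside is 30 mm and its origin 39 mm above the bench, even if a ring below is absent.
- ring_brass: yellow brass ring, outside 57 mm (about 3 mm more over its slight corners), bore 41.9 mm, 8 mm thick. Origin: centre of the ring, mid-thickness; z is its axis. It lies flat on the bench at the start, its origin 4 mm up; it may be absent (None). It belongs on the 39.5 mm step: fully home, its underside is 49 mm and its origin 53 mm above the bench, even if a ring below is absent.
- ring_green: green plastic ring, outside 50 mm (about 2 mm more over its slight corners), bore 34.4 mm, 8 mm thick. Origin: centre of the ring, mid-thickness; z is its axis. It lies flat on the bench at the start, its origin 4 mm up; it may be absent (None). It belongs on the 32 mm step: fully home, its underside is 58 mm and its origin 62 mm above the bench, even if a ring below is absent.
- ring_blue: blue plastic ring, outside 43 mm (about 2 mm more over its slight corners), bore 26.9 mm, 8 mm thick. Origin: centre of the ring, mid-thickness; z is its axis. It lies flat on the bench at the start, its origin 4 mm up; it may be absent (None). It belongs on the 24.5 mm step: fully home, its underside is 67 mm and its origin 71 mm above the bench, even if a ring below is absent.
- ring_white: white plastic ring, outside 37 mm (about 2 mm more over its slight corners), bore 19.4 mm, 8 mm thick. Origin: centre of the ring, mid-thickness; z is its axis. It lies flat on the bench at the start, its origin 4 mm up; it may be absent (None). It belongs on the 17 mm step: fully home, its underside is 76 mm and its origin 80 mm above the bench, even if a ring below is absent.
- cap: red plastic cap shaped like a mushroom: skirt 30 mm diameter, 12.5 mm high, open below (mouth bore 13.6 mm for 3 mm, then 20 mm), under a solid head 48 mm diameter, 16 mm high. Origin: centre of the skirt's lower rim; z up through the head. Starts snapped on the tip, origin 85.5 mm above the bench, which is also its home at the end. A 15 mm lift clears the tip.
- cap_head (a point): middle of the cap's head (its gripping place), on its axis, 20.5 mm above the cap's origin. A straight upward pull of about 10 N frees the cap from the spring balls within 10 mm; 9 to 21 N downward snaps it on again over its last 10 mm.
- tray: shallow square yellow tray fixed to the bench, 90 by 90 mm outside, walls 4 mm thick and 14 mm high, floor 4 mm thick. Origin: centre of its underside.
- screwdriver: loose screwdriver lying on the bench beyond the spindle, about 200 mm long; not part of the job. Origin about the middle of its length.
- wrench: loose steel wrench lying on the bench to the right of the work, about 180 mm long; not part of the job. Origin about the middle of its length.
- jar: closed glass jar, 70 mm diameter, 90 mm tall, standing on the bench; not part of the job. Origin: centre of its underside.
Not all that is in view belongs to the job. Several things have the shape of the tray; the one meant has the colours described above.

How it is judged:
On the way, in this order (a step that is already met when the one before it is completed fails the run):
1. the cap is off and set down in the tray, released (x of cap in the frame of tray between -0.045 and 0.045 m and y of cap in the frame of tray between -0.045 and 0.045 m and z of cap in the frame of tray below 0.05 m and contact force between cap and the fingers below 0.2 N and linear speed of cap below 0.03 m/s), for 0.2 s.
2. the plain steel ring is home on its step (z of ring_steel in the frame of spindle between 0.036 and 0.042 m and horizontal distance between ring_steel and spindle below 0.004 m and angle between the z axis of ring_steel and the z axis of spindle, either way round below 0.08 rad), for 0.2 s.
3. the yellow brass ring is home on its step (z of ring_brass in the frame of spindle between 0.05 and 0.056 m and horizontal distance between ring_brass and spindle below 0.004 m and angle between the z axis of ring_brass and the z axis of spindle, either way round below 0.08 rad), for 0.2 s.
4. the green plastic ring is home on its step (z of ring_green in the frame of spindle between 0.059 and 0.065 m and horizontal distance between ring_green and spindle below 0.004 m and angle between the z axis of ring_green and the z axis of spindle, either way round below 0.08 rad), for 0.2 s.
5. the blue plastic ring is home on its step (z of ring_blue in the frame of spindle between 0.068 and 0.074 m and horizontal distance between ring_blue and spindle below 0.004 m and angle between the z axis of ring_blue and the z axis of spindle, either way round below 0.08 rad), for 0.2 s.
6. the white plastic ring is home on its step (z of ring_white in the frame of spindle between 0.077 and 0.083 m and horizontal distance between ring_white and spindle below 0.004 m and angle between the z axis of ring_white and the z axis of spindle, either way round below 0.08 rad), for 0.2 s.
At the end, for the whole second after the job is handed in: every ring present lies on its own step, within 3 mm of its home height, within 4 mm of the spindle's axis and level within 0.08 rad; the cap is snapped down on the tip, no more than 3 mm above its home height, within 4 mm of the axis and upright within 0.08 rad; all at rest (all of step 2 and all of step 3 and all of step 4 and all of step 5 and all of step 6 and z of cap in the frame of spindle between 0.083 and 0.0885 m and horizontal distance between cap and spindle below 0.004 m and angle between cap's own z axis and vertical below 0.08 rad and linear speed of each of ring_steel, ring_brass, ring_green, ring_blue, ring_white, cap below 0.02 m/s); the robot touches nothing.
It fails at once if the screwdriver is moved more than 40 mm (distance of screwdriver from where it was at the start of the episode above 0.04 m).
It fails at once if the wrench is moved more than 40 mm (distance of wrench from where it was at the start of the episode above 0.04 m).
It fails at once if the jar is moved more than 40 mm (distance of jar from where it was at the start of the episode above 0.04 m).
Of ring_steel, ring_brass, ring_green, ring_blue, ring_white only 3 to 5 are there at a start; the rules pass over those that are not, and their reading is None.
At some moment in a run one of ring_steel, ring_brass, ring_green, ring_blue, ring_white may be knocked a few centimetres aside while the robot is not near it.
It also fails if it takes over 210 s, if anything falls off the work surface, if the arm or the gripper's body presses on something with over 40 N, if the wrist force passes 120 N, or if a joint passes its speed limit or range.

## Working session

There is one attempt and no reset: what is moved stays moved. The work goes in short steps, Python scripts to look and compute and a shell command to move; the robot and the scene stay as the last step left them, time stands still between calls to the robot, and variables do not carry over. Pictures are saved under pics/ and viewed, at most 14 in all, crops included, and the job is handed in when it is done.

```bash
ls; mkdir -p pics; cat > h.py <<'E'
import numpy as np, cv2
from cell import manip
def look(n):
    return manip.read_camera(n)
def world(n, dep, uv, z=None):
    """pixels (N,2) -> world, using depth, or intersect with plane z"""
    c=manip.calibration(n); T=np.array(c["world_from_camera"])
    uv=np.atleast_2d(np.array(uv,float))
    d=np.stack([(uv[:,0]-c["cx"])/c["fx"],(uv[:,1]-c["cy"])/c["fy"]],1)
    s=d.copy()
    for _ in range(20): s=d/(1+c["k1"]*(s**2).sum(1,keepdims=True))
    ray=np.stack([s[:,0],-s[:,1],-np.ones(len(s))],1)
    rw=ray@T[:3,:3].T
    if z is None: t=dep[uv[:,1].astype(int),uv[:,0].astype(int)]
    else: t=(z-T[2,3])/rw[:,2]
    return T[:3,3]+rw*t[:,None]
def cloud(n,dep):
    v,u=np.mgrid[:420,:560]
    return world(n,dep,np.stack([u.ravel(),v.ravel()],1)).reshape(420,560,3)
E
python3 - <<'E'
from h import *
print(manip.grasp_offset, manip.state())
for n in("top","side"):
    im,d=look(n); cv2.imwrite(f"pics/{n}0.png",im); np.save(f"pics/{n}0.npy",d); print(manip.calibration(n))
E
```

```text
pics
0.0188 {'clock': 0.0, 'joints': array([-1.01289442e+00,  3.59426698e-01,  1.10774510e-02, -3.58497931e-04,
       -1.22410068e+00, -2.88110874e-01]), 'joint_velocities': array([ 1.71826360e-04,  2.02354631e-04,  4.23434086e-04, -1.91735137e-04,
       -6.91060175e-05, -2.52515652e-03]), 'joint_torque': array([-2.72672478e-04, -5.82712984e+01,  2.93045300e+01,  6.99709922e+00,
        6.59348574e-03, -1.61590774e-04]), 'position': array([ 0.17976522, -0.65012225,  0.22560353]), 'ee_rot': array([[-9.63859105e-01, -2.66411857e-01, -5.89372157e-04],
       [-2.66412469e-01,  9.63857819e-01,  1.58133760e-03],
       [ 1.46783875e-04,  1.68120274e-03, -9.99998576e-01]]), 'ft_force': array([ 0.0584371 , -0.05906565,  0.04207135]), 'ft_torque': array([0.03618756, 0.02099039, 0.0461547 ]), 'gripper_force': 0.0, 'opening': 0.0879325861562853}
{'fx': 433.68357358644806, 'fy': 433.68357358644806, 'cx': 271.64015109954204, 'cy': 205.07619954550458, 'k1': -0.12218568535913972, 'world_from_camera': array([[ 0.00283107,  0.98585204, -0.167594  ,  0.33409024],
       [-0.99999183,  0.00327446,  0.0023693 ,  0.06477345],
       [ 0.00288456,  0.16758592,  0.98585325,  1.38489683],
       [ 0.        ,  0.        ,  0.        ,  1.        ]])}
{'fx': 380.1884087268307, 'fy': 380.1884087268307, 'cx': 278.0424633902257, 'cy': 205.9207711526182, 'k1': -0.093337868254897, 'world_from_camera': array([[ 0.99245592,  0.07427181, -0.09754461,  0.43586743],
       [-0.12230785,  0.54470232, -0.82966269, -0.72351033],
       [-0.00848777,  0.83533412,  0.54967706,  0.62467076],
       [ 0.        ,  0.        ,  0.        ,  1.        ]])}
```

View pics/top0.png

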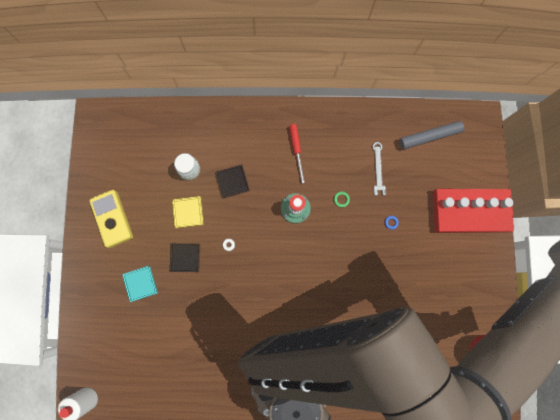

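View pics/side0.png

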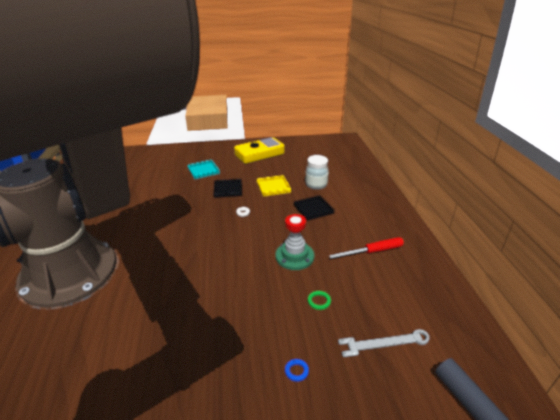

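Top view: the cap and spindle are at (297,203), the green ring at (342,199), the blue ring at (392,222), the white ring at (229,244) and the yellow tray at (188,212).
Lookalikes:
- **Tray:** black trays at (232,181) and (184,257), cyan tray at (140,284), and a yellow meter at (110,218). I choose the yellow one at (188,212).
- **Cap:** screwdriver handle (295,138), red box (475,210) and bottle cap (68,411). I choose (297,203), on the spindle.

The arm may be hiding more rings.

```bash
cat >> h.py <<'E'
def mask(im,col):
    h=cv2.cvtColor(im,cv2.COLOR_BGR2HSV); H,S,V=cv2.split(h)
    if col=="red": return ((H<8)|(H>172))&(S>150)&(V>70)
    if col=="green": return (H>50)&(H<75)&(S>150)&(V>70)
    if col=="base": return (H>65)&(H<95)&(S>80)&(V>40)
    if col=="blue": return (H>100)&(H<130)&(S>150)&(V>70)
    if col=="white": return (S<60)&(V>150)
    if col=="yellow": return (H>20)&(H<33)&(S>150)&(V>90)
    if col=="any": return V>-1
def blob(n,im,col,uv,r,z):
    """filled-hull centroid (px) of the colour near uv, on plane z, plus outline diameter"""
    m=mask(im,col).astype(np.uint8); w=np.zeros_like(m); cv2.circle(w,tuple(map(int,uv)),r,1,-1); m&=w
    p=cv2.findNonZero(m)
    if p is None or len(p)<8: return None
    hull=cv2.convexHull(p); M=cv2.moments(hull)
    c=(M["m10"]/M["m00"],M["m01"]/M["m00"])
    (x,y),rad=cv2.minEnclosingCircle(hull)
    return np.round(c,2), np.round(world(n,None,c,z)[0],4), round(rad,1)
E
python3 - <<'E'
from h import *
im=cv2.imread("pics/top0.png"); d=np.load("pics/top0.npy")
sd=cv2.imread("pics/side0.png"); ds=np.load("pics/side0.npy")
for nm,c,uv,r,z,uv2 in [("cap","red",(297,203),14,.114,(295,222)),("base","base",(296,208),20,.012,(295,255)),("green","green",(342,199),14,.008,(319,300)),("blue","blue",(392,222),14,.008,(297,370)),("white","white",(229,244),12,.008,(243,211)),("tray","yellow",(188,212),26,.014,(274,186)),("jar","white",(186,165),20,.09,(317,163))]:
    print(nm,blob("top",im,c,uv,r,z),blob("side",sd,c,uv2,int(r*1.7),z))
P=cloud("top",d)
for u,v in [(188,212),(297,203),(187,160),(296,138),(379,170),(280,213),(300,330),(250,230)]: print((u,v),np.round(P[v,u],3))
cv2.imwrite("pics/crop1.png",cv2.resize(im[150:275,160:410],None,fx=3.2,fy=3.2,interpolation=cv2.INTER_CUBIC))
E
```

```text
cap (array([297.04, 202.43]), array([ 0.5584, -0.0139,  0.114 ]), 7.3) (array([295.17, 222.35]), array([ 0.557, -0.026,  0.114]), 11.7)
base None (array([294.36, 256.02]), array([ 0.5569, -0.0253,  0.012 ]), 18.7)
green None (array([318.9 , 299.88]), array([ 0.5875, -0.1699,  0.008 ]), 11.3)
blue None (array([296.38, 369.66]), array([ 0.5124, -0.3301,  0.008 ]), 11.7)
white (array([228.44, 244.19]), array([0.4416, 0.1984, 0.008 ]), 6.4) (array([242.67, 211.09]), array([0.4404, 0.1941, 0.008 ]), 6.6)
tray None (array([268.38, 168.36]), array([0.54  , 0.4363, 0.014 ]), 30.7)
jar (array([186.68, 165.16]), array([0.6786, 0.3248, 0.09  ]), 13.9) (array([317.31, 170.  ]), array([0.6709, 0.2615, 0.09  ]), 16.2)
(188, 212) [0.545 0.332 0.004]
(297, 203) [ 0.556 -0.014  0.116]
(187, 160) [0.696 0.325 0.085]
(296, 138) [ 0.788 -0.018  0.028]
(379, 170) [ 0.687 -0.292  0.007]
(280, 213) [0.544 0.034 0.   ]
(300, 330) [ 0.215 -0.004  0.354]
(250, 230) [ 0.488  0.131 -0.001]
```

View pics/crop1.png

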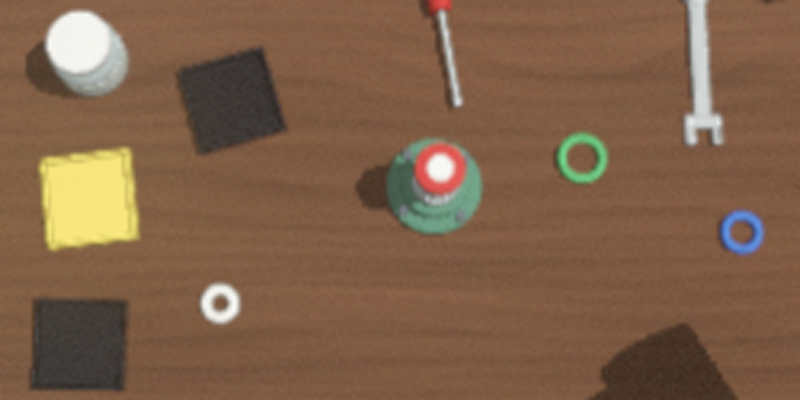

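Crop: green base with the red cap at crop (438,170), the green, blue and white rings all plain, and the yellow tray at crop (90,197). Choice confirmed. I'll loosen the colour masks, since top saturation is lower, and get numbers.

```bash
python3 - <<'E'
s=open("h.py").read()
s=s.replace("(H>50)&(H<75)&(S>150)&(V>70)","(H>45)&(H<78)&(S>110)&(V>60)").replace("(H>65)&(H<95)&(S>80)&(V>40)","(H>70)&(H<95)&(S>60)&(V>40)").replace("(H>100)&(H<130)&(S>150)","(H>100)&(H<130)&(S>110)").replace("(H>20)&(H<33)&(S>150)&(V>90)","(H>20)&(H<35)&(S>100)&(V>120)").replace("(S>150)&(V>70)\n    if col==\"green","(S>120)&(V>70)\n    if col==\"green")
open("h.py","w").write(s)
from h import *
im=cv2.imread("pics/top0.png"); sd=cv2.imread("pics/side0.png")
for uv in [(342,193),(295,219),(392,216),(188,212)]: print(uv,cv2.cvtColor(im,cv2.COLOR_BGR2HSV)[uv[1],uv[0]])
for nm,c,uv,r,z,uv2 in [("cap","red",(297,203),14,.114,(295,222)),("base","base",(296,208),20,.012,(295,255)),("green","green",(342,199),14,.006,(319,300)),("blue","blue",(392,222),14,.006,(297,370)),("white","white",(229,244),12,.006,(243,211)),("tray","yellow",(188,212),26,.012,(274,186))]:
    print(nm,blob("top",im,c,uv,r,z),blob("side",sd,c,uv2,int(r*1.2),z))
E
```

```text
(342, 193) [ 65 113 188]
(295, 219) [ 74  75 160]
(392, 216) [112 116 191]
(188, 212) [ 26 128 248]
cap (array([296.85, 202.32]), array([ 0.5587, -0.0133,  0.114 ]), 7.8) (array([295.09, 222.47]), array([ 0.5568, -0.0265,  0.114 ]), 11.7)
base (array([295.94, 208.65]), array([ 0.5561, -0.0165,  0.012 ]), 14.0) (array([294.37, 255.51]), array([ 0.5572, -0.0234,  0.012 ]), 18.5)
green (array([340.98, 198.99]), array([ 0.5893, -0.1635,  0.006 ]), 6.7) (array([318.99, 299.84]), array([ 0.5882, -0.168 ,  0.006 ]), 11.5)
blue (array([391.29, 222.02]), array([ 0.5141, -0.3261,  0.006 ]), 6.4) (array([296.55, 369.76]), array([ 0.5129, -0.3291,  0.006 ]), 12.2)
white (array([228.44, 244.19]), array([0.4418, 0.1986, 0.006 ]), 6.4) (array([242.67, 211.09]), array([0.4404, 0.1971, 0.006 ]), 6.6)
tray (array([187.47, 211.75]), array([0.5448, 0.3321, 0.012 ]), 19.9) (array([271.16, 177.26]), array([0.5431, 0.3758, 0.012 ]), 22.6)
```

```bash
python3 -m crank '{"fingers":[1,1,1,1,1,1,1,1,1,1,1,1,1,1,1,1,1,1,1,1],"delta_pos":[[2.1,3.5,0],[2.1,3.5,0],[2.1,3.5,0],[2.1,3.5,0],[2.1,3.5,0],[2.1,3.5,0],[2.1,3.5,0],[2.1,3.5,0],[2.1,3.5,0],[2.1,3.5,0],[2.1,3.5,0],[2.1,3.5,0],[2.1,3.5,0],[2.1,3.5,0],[2.1,3.5,0],[2.1,3.5,0],[2.1,3.5,0],[2.0,3.5,0],[0,0.5,0],[0,0,0]],"spin":[-1,-1,-1,-1,-1,-1,-1,-1,-1,-1,-1,-1,-1,-1,-1,-0.4,0,0,0,0]}' 30
python3 - <<'E'
from h import *
im,d=look("top"); cv2.imwrite("pics/top1.png",im); np.save("pics/top1.npy",d)
s,_=look("side"); cv2.imwrite("pics/side1.png",s)
print(manip.state()["ee_rot"][:,1])
E
```

```text
clock: 1.77
position: [0.5574, -0.0133, 0.2256]
ee_rot: [[-1.0, -0.004, -0.001], [-0.004, 1.0, -0.0], [0.001, -0.0, -1.0]]
ft_force: [-1.2, 0.2, -0.4]
opening: 0.0879
gripper_force: 0.0
[-1.83543853e-03  9.99998278e-01 -2.74627455e-04]
```

View pics/top1.png

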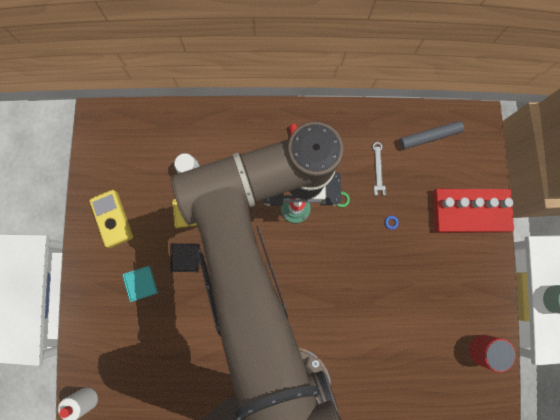

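View pics/side1.png

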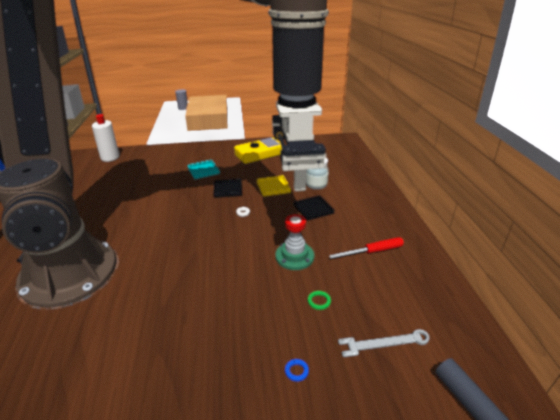

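Top and side: the bench under the arm's first pose is bare. Only the green (342,199), blue (392,222) and white (side (243,211)) rings are present. Next I descend on the cap and close gently to feel the centre.

```bash
python3 -m crank '{"fingers":[1,1,1,1,1,1],"delta_pos":[[0,-0.1,-3],[0,-0.1,-3],[0,0,-3],[0,0,-2.5],[0,0,-1.2],[0,0,0]],"spin":[0,0,0,0,0,0]}' 6
python3 -m crank '{"fingers":[0.3,0.15,0.1,0.05,0,0,0,0],"delta_pos":[[0,0,0],[0,0,0],[0,0,0],[0,0,0],[0,0,0],[0,0,0],[0,0,0],[0,0,0]],"spin":[0,0,0,0,0,0,0,0]}' 6
```

```text
clock: 2.37
position: [0.5542, -0.0195, 0.0967]
ee_rot: [[-1.0, 0.001, -0.005], [0.001, 1.0, -0.001], [0.005, -0.001, -1.0]]
ft_force: [0.9, 0.1, -0.7]
opening: 0.0879
gripper_force: 0.0
clock: 3.03
position: [0.5575, -0.0168, 0.1002]
ee_rot: [[-1.0, -0.001, 0.002], [-0.001, 1.0, 0.001], [-0.002, 0.001, -1.0]]
ft_force: [-1.7, 3.7, 4.4]
opening: 0.0478
gripper_force: 6.0
```

```bash
python3 -m crank '{"fingers":[0,0,0,0,0,0],"delta_pos":[[0,0.1,0],[0,0,0],[0,0,0],[0,0,0],[0,0,0],[0,0,0]],"spin":[0,0,0,0,0,0]}' 6
python3 -m crank '{"fingers":[0,0,0,0,0,0],"delta_pos":[[0,0.1,0],[0,0,0],[0,0,0],[0,0,0],[0,0,0],[0,0,0]],"spin":[0,0,0,0,0,0]}' 6
```

```text
clock: 3.53
position: [0.5574, -0.0165, 0.1001]
ee_rot: [[-1.0, -0.001, 0.001], [-0.001, 1.0, -0.0], [-0.001, -0.0, -1.0]]
ft_force: [-1.0, 1.4, 5.8]
opening: 0.0478
gripper_force: 6.0
clock: 4.03
position: [0.5574, -0.016, 0.1002]
ee_rot: [[-1.0, -0.001, 0.001], [-0.001, 1.0, -0.001], [-0.001, -0.001, -1.0]]
ft_force: [-0.5, -1.7, 6.3]
opening: 0.0475
gripper_force: 6.0
```

```bash
python3 -m crank '{"fingers":[1,1,1,1,1,1,1,1,1,1,1,1,1,1,1,1,1,1],"delta_pos":[[0,-0.05,0],[0,0,0],[0,0,0],[0,0,0],[0,0,0],[0,0,0],[0,0,0],[0,0,0],[0,0,0],[0,0,0],[0,0,0],[0,0,0],[0,0,0],[0,0,0],[0,0,0],[0,0,0],[0,0,0],[0,0,0]],"spin":[0,0,0,7,7,7,7,7,7,7,7,7,7,7,7,6,0,0]}' 6
python3 -m crank '{"fingers":[0.3,0.15,0.1,0.05,0,0,0,0,0,0],"delta_pos":[[0,0,0],[0,0,0],[0,0,0],[0,0,0],[0,0,0],[0,0,0],[0,0,0],[0,0,0],[0,0,0],[0,0,0]],"spin":[0,0,0,0,0,0,0,0,0,0]}' 6
python3 -m crank '{"fingers":[0,0,0,0,0,0],"delta_pos":[[0.1,0,0],[0,0,0],[0,0,0],[0,0,0],[0,0,0],[0,0,0]],"spin":[0,0,0,0,0,0]}' 6
python3 -c "
from h import *
print(manip.state()['joints'])"
```

```text
clock: 5.53
position: [0.5566, -0.0161, 0.0992]
ee_rot: [[-0.002, -1.0, -0.001], [-1.0, 0.002, -0.0], [0.0, 0.001, -1.0]]
ft_force: [-0.2, -0.1, -0.3]
opening: 0.0877
gripper_force: 0.0
clock: 6.37
position: [0.5576, -0.0159, 0.0999]
ee_rot: [[0.001, -1.0, 0.001], [-1.0, -0.001, 0.0], [-0.0, -0.001, -1.0]]
ft_force: [2.8, 0.3, 1.2]
opening: 0.0476
gripper_force: 6.0
clock: 6.87
position: [0.5577, -0.016, 0.0997]
ee_rot: [[0.001, -1.0, -0.0], [-1.0, -0.001, 0.0], [-0.0, 0.0, -1.0]]
ft_force: [-1.9, 2.1, 5.7]
opening: 0.0477
gripper_force: 6.0
[ 3.22145909e-01  2.85045230e-01 -4.14026663e-01 -9.39496090e-05
 -8.71867622e-01 -3.21008402e-01]
```

Spindle axis felt at about (0.5577, −0.0162). Next: grip firmly and pull.

```bash
python3 -m crank '{"fingers":[-0.3,-0.3,-0.3,-0.3,-0.3,-0.3,-0.3,-0.3,-0.3,-0.3,-0.3,-0.3],"delta_pos":[[-0.05,0,0],[0,0,0],[0,0,0],[0,0,0.4],[0,0,0.4],[0,0,0.4],[0,0,0.4],[0,0,0.4],[0,0,1],[0,0,2],[0,0,2.5],[0,0,0]],"spin":[0,0,0,0,0,0,0,0,0,0,0,0]}' 40
python3 - <<'E'
from h import *
s,_=look("side"); cv2.imwrite("pics/side2.png",s[100:300,190:420])
print(manip.state()["position"],manip.state()["opening"],blob("side",s,"red",(295,205),60,.14))
E
```

```text
clock: 7.87
position: [0.5598, -0.016, 0.18]
ee_rot: [[0.002, -1.0, 0.007], [-1.0, -0.002, 0.0], [-0.0, -0.007, -1.0]]
ft_force: [1.2, 0.1, -0.4]
opening: 0.0471
gripper_force: 40.0
[ 0.55889498 -0.01590344  0.17799814] 0.04693641184884886 (array([303.88, 196.55]), array([0.5885, 0.0403, 0.14  ]), 24.7)
```

```bash
python3 -m crank '{"fingers":[-0.3,-0.3,-0.3,-0.3,-0.3,-0.3,-0.3,-0.3,-0.3,-0.3,-0.3,-0.3,-0.3,-0.3,-0.3,-0.3],"delta_pos":[[-0.1,2.7,0],[-0.1,2.7,0],[-0.1,2.7,0],[-0.1,2.7,0],[-0.1,2.7,0],[-0.1,2.7,0],[-0.1,2.7,0],[-0.1,2.7,0],[-0.1,2.7,0],[-0.1,2.7,0],[-0.1,2.7,0],[-0.1,2.7,0],[-0.1,2.4,0],[0,0,0],[0,0,0],[0,0,0]],"spin":[-7,-7,-7,-7,-7,-7,-7,-7,-7,-7,-7,-7,-6,0,0,0]}'
python3 - <<'E'
from h import *
s,_=look("side"); cv2.imwrite("pics/side2.png",cv2.resize(s[90:270,150:430],None,fx=2.5,fy=2.5))
print(manip.state()["position"])
E
```

```text
clock: 9.25
position: [0.5439, 0.3314, 0.1741]
ee_rot: [[-1.0, -0.003, -0.001], [-0.003, 1.0, -0.001], [0.001, -0.001, -1.0]]
ft_force: [0.1, -0.2, -0.9]
opening: 0.0468
gripper_force: 40.0
[0.54409876 0.33108379 0.17433877]
```

View pics/side2.png

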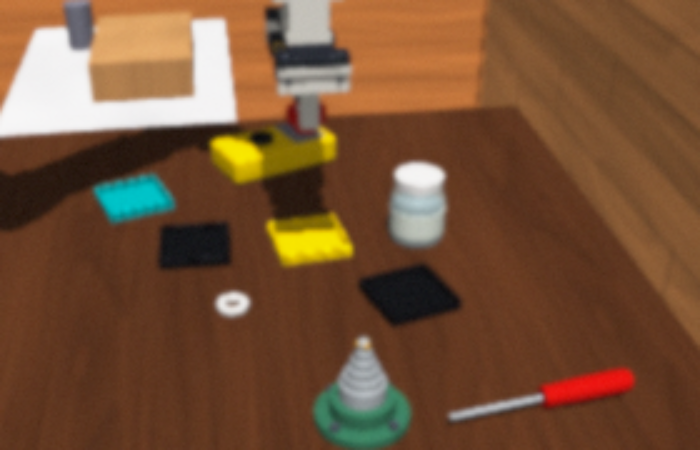

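The cap is in hand at (310,115) in the crop and the spindle tip is bare. Next I lower it into the tray.

```bash
python3 -m crank '{"fingers":[-0.3,-0.3,-0.3,-0.3,-0.3,-0.3,-0.3,-0.3,-0.3],"delta_pos":[[0,0,-3.5],[0,0,-3.5],[0,0,-3.5],[0,0,-2.5],[0,0,-1],[0,0,-0.7],[0,0,-0.5],[0,0,0],[0,0,0]],"spin":[0,0,0,0,0,0,0,0,0]}'
```

```text
clock: 10.05
position: [0.5452, 0.3325, 0.024]
ee_rot: [[-1.0, -0.001, 0.002], [-0.001, 1.0, 0.001], [-0.002, 0.001, -1.0]]
ft_force: [-0.4, 0.7, -1.0]
opening: 0.0471
gripper_force: 40.0
```

```bash
python3 -m crank '{"fingers":[-0.3,-0.3,-0.3,-0.3,-0.3],"delta_pos":[[0,0,-0.3],[0,0,-0.2],[0,0,-0.1],[0,0,0],[0,0,0]],"spin":[0,0,0,0,0]}' 
python3 -m crank '{"fingers":[0.2,0.3,0.4,0.6,0.8,1,1],"delta_pos":[[0,0,0],[0,0,0],[0,0,0],[0,0,0],[0,0,0],[0,0,0],[0,0,0]],"spin":[0,0,0,0,0,0,0]}'
```

```text
clock: 10.47
position: [0.5451, 0.3325, 0.0185]
ee_rot: [[-1.0, -0.002, 0.002], [-0.002, 1.0, 0.001], [-0.002, 0.001, -1.0]]
ft_force: [-2.1, -1.5, 8.0]
opening: 0.047
gripper_force: 40.0
clock: 11.05
position: [0.5444, 0.3319, 0.0164]
ee_rot: [[-1.0, -0.001, -0.0], [-0.001, 1.0, -0.0], [0.0, -0.0, -1.0]]
ft_force: [0.1, -0.4, -0.1]
opening: 0.0827
gripper_force: 0.0
```

```bash
python3 -m crank '{"fingers":[1,1,1,1,1,1,1,1,1,1,1,1,1,1,1,1,1,1,1,1],"delta_pos":[[0,0,2],[0,0,3.9],[0,0,3.9],[0,0,3.9],[0,0,2],[0.3,-3.8,0],[0.4,-3.8,0],[0.3,-3.8,0],[0.4,-3.8,0],[0.3,-3.8,0],[0.4,-3.8,0],[0.3,-3.8,0],[0.4,-3.8,0],[0.3,-3.8,0],[0.4,-3.8,0],[0.3,-3.8,0],[0.4,-3.8,0],[0.3,-4,0],[0,0,0],[0,0,0]],"spin":[0,0,0,0,0,0,0,0,0,0,0,0,0,0,0,0,0,0,0,0]}' 10
python3 - <<'E'
from h import *
s,_=look("side"); im,_=look("top"); cv2.imwrite("pics/side3.png",s); cv2.imwrite("pics/top3.png",im)
print(manip.state()["position"],blob("side",s,"green",(319,300),17,.006),blob("top",im,"green",(342,199),14,.006))
E
```

```text
clock: 12.72
position: [0.5889, -0.1663, 0.173]
ee_rot: [[-1.0, 0.003, -0.001], [0.003, 1.0, 0.0], [0.001, 0.0, -1.0]]
ft_force: [0.1, 0.2, -0.6]
opening: 0.0876
gripper_force: 0.0
[ 0.5891542  -0.16402784  0.17332872] (array([318.83, 299.51]), array([ 0.588 , -0.1671,  0.006 ]), 11.8) (array([341.7 , 200.05]), array([ 0.5858, -0.1657,  0.006 ]), 7.0)
```

View pics/side3.png

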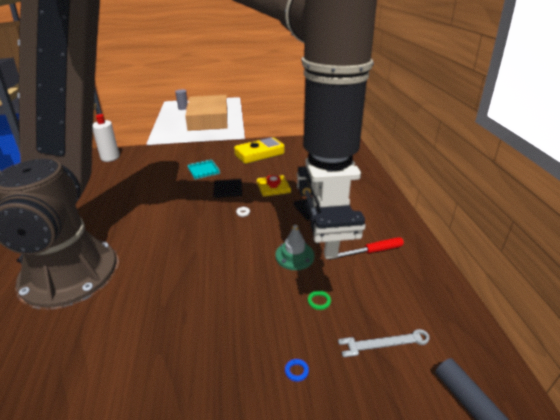

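Cap sits in the tray at (274,184), green ring under the gripper at (319,300).

```bash
python3 -m crank '{"fingers":[1,1,1,1,1,1,1,1],"delta_pos":[[0,0,-3.9],[0,0,-3.9],[0,0,-3.9],[0,0,-3],[0,0,-1.5],[0,0,-0.7],[0,0,0],[0,0,0]],"spin":[0,0,0,0,0,0,0,0]}' 8
python3 -m crank '{"fingers":[0.5,0.3,0.2,0.1,0,-0.1,-0.1,-0.1,-0.1],"delta_pos":[[0,0,0],[0,0,0],[0,0,0],[0,0,0],[0,0,0],[0,0,0],[0,0,0],[0,0,0],[0,0,0]],"spin":[0,0,0,0,0,0,0,0,0]}' 8
```

```text
clock: 13.48
position: [0.5902, -0.1632, 0.0054]
ee_rot: [[-1.0, -0.003, 0.001], [-0.003, 1.0, -0.0], [-0.001, -0.0, -1.0]]
ft_force: [0.7, -0.8, -0.4]
opening: 0.0879
gripper_force: 0.0
clock: 14.23
position: [0.5895, -0.1642, 0.0048]
ee_rot: [[-1.0, -0.001, 0.0], [-0.001, 1.0, -0.0], [-0.0, -0.0, -1.0]]
ft_force: [-0.3, 0.2, 3.1]
opening: 0.0484
gripper_force: 8.0
```

```bash
python3 -m crank '{"fingers":[0.3,0.6,0.8,0.8,0.8,0.8,0.8,0.8,0.8,0.8,0.8,0.8,0.8,0.8,0.8,0.8,0.8],"delta_pos":[[0,0,0],[0,0,0],[0,0,0],[0,0,-0.2],[0,0,0],[0,0,0],[0,0,0],[0,0,0],[0,0,0],[0,0,0],[0,0,0],[0,0,0],[0,0,0],[0,0,0],[0,0,0],[0,0,0],[0,0,0]],"spin":[0,0,0,7,7,7,7,7,7,7,7,7,7,7,7,6,0]}' 8
python3 -m crank '{"fingers":[0.5,0.3,0.2,0.1,0,-0.1,-0.1,-0.1,-0.1],"delta_pos":[[0,0,0],[0,0,0],[0,0,0],[0,0,0],[0,0,0],[0,0,0],[0,0,0],[0,0,0],[0,0,0]],"spin":[0,0,0,0,0,0,0,0,0]}' 8
```

```text
clock: 15.65
position: [0.5893, -0.164, 0.0024]
ee_rot: [[0.006, -1.0, -0.0], [-1.0, -0.006, 0.0], [-0.0, 0.0, -1.0]]
ft_force: [-0.1, -0.7, 0.1]
opening: 0.079
gripper_force: 0.0
clock: 16.4
position: [0.5893, -0.1641, 0.0025]
ee_rot: [[0.001, -1.0, -0.0], [-1.0, -0.001, -0.0], [0.0, 0.0, -1.0]]
ft_force: [-0.1, 0.6, -0.9]
opening: 0.0499
gripper_force: 8.0
```

```bash
python3 -m crank '{"fingers":[-0.2,-0.2,-0.2,-0.2,-0.2,-0.2,-0.2,-0.2,-0.2,-0.2,-0.2,-0.2,-0.2,-0.2,-0.2,-0.2],"delta_pos":[[0,0,0],[0,0,1],[0,0,3],[0,0,4],[0,0,4],[0,0,1.1],[-0.5,2.5,0],[-0.6,3,0],[-0.6,3,0],[-0.6,3,0],[-0.6,2.5,0],[-0.26,0.8,0],[0,0,0],[0,0,0],[0,0,0],[0,0,0]],"spin":[0,0,0,0,0,0,0,0,0,0,0,0,0,0,0,0]}' 15
python3 - <<'E'
from h import *
s,_=look("side"); cv2.imwrite("pics/side4.png",cv2.resize(s[130:290,230:430],None,fx=3,fy=3)); print(manip.state()["position"])
E
```

```text
clock: 17.73
position: [0.558, -0.0169, 0.1336]
ee_rot: [[-0.0, -1.0, 0.0], [-1.0, 0.0, -0.0], [0.0, -0.0, -1.0]]
ft_force: [0.5, 0.1, 0.1]
opening: 0.0495
gripper_force: 15.0
[ 0.55790178 -0.01698397  0.13350868]
```

View pics/side4.png

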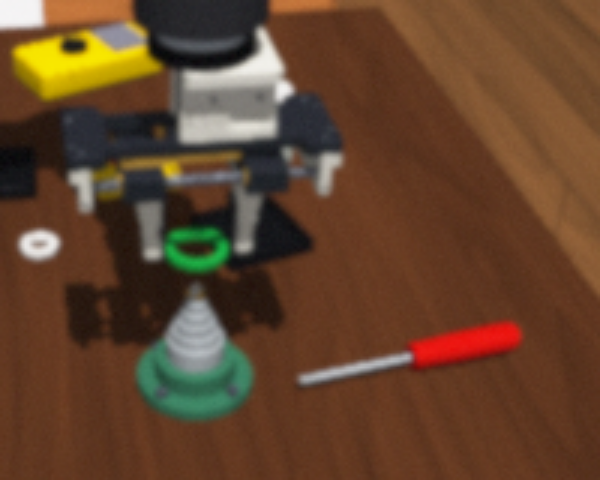

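The green ring is held level over the tip: ring (197,247), tip (196,290) in the crop. Lowering now.

```bash
python3 -m crank '{"fingers":[-0.2,-0.2,-0.2,-0.2,-0.2,-0.2,-0.2,-0.2],"delta_pos":[[0,0.07,-1],[0,0,-2],[0,0,-2],[0,0,-0.8],[0,0,-0.3],[0,0,0],[0,0,0],[0,0,0]],"spin":[0,0,0,0,0,0,0,0]}'
python3 -m crank '{"fingers":[-0.2,-0.2,-0.2,-0.2,-0.2,-0.2,-0.2],"delta_pos":[[0,0,-0.25],[0,0,-0.25],[0,0,-0.25],[0,0,-0.25],[0,0,-0.2],[0,0,0],[0,0,0]],"spin":[0,0,0,0,0,0,0]}'
```

```text
clock: 18.45
position: [0.5585, -0.0153, 0.0735]
ee_rot: [[0.001, -1.0, 0.001], [-1.0, -0.001, 0.0], [-0.0, -0.001, -1.0]]
ft_force: [0.2, 0.1, 0.4]
opening: 0.0497
gripper_force: 15.0
clock: 19.03
position: [0.5577, -0.0154, 0.0605]
ee_rot: [[0.001, -1.0, -0.0], [-1.0, -0.001, -0.0], [0.0, 0.0, -1.0]]
ft_force: [-1.0, -0.4, 0.8]
opening: 0.0496
gripper_force: 15.0
```

```bash
python3 -m crank '{"fingers":[0.2,0.3,0.6,1,1,1,1,1,1,1,1,1,1,1,1,1,1,1],"delta_pos":[[0,0,0],[0,0,0],[0,0,0],[0,0,2],[0,0,3.9],[0,0,3.9],[-0.5,-3,0],[-0.5,-3.5,0],[-0.5,-3.9,0],[-0.5,-3.9,0],[-0.5,-3.9,0],[-0.5,-3.9,0],[-0.5,-3.5,0],[-0.5,-3,0],[-0.4,-2.6,0],[0,0,0],[0,0,0],[0,0,0]],"spin":[0,0,0,0,0,0,0,0,0,0,0,0,0,0,0,0,0,0]}' 8
python3 - <<'E'
from h import *
s,d=look("side"); im,dt=look("top"); cv2.imwrite("pics/side5.png",cv2.resize(s[200:280,250:340],None,fx=6,fy=6)); 
print(manip.state()["position"],blob("side",s,"blue",(297,370),20,.006),blob("top",im,"blue",(392,222),14,.006))
print(blob("side",s,"green",(294,240),20,.066),blob("top",im,"green",(297,206),14,.066),blob("side",s,"white",(243,211),12,.006),blob("top",im,"white",(229,244),12,.006))
E
```

```text
clock: 20.53
position: [0.5136, -0.3274, 0.1583]
ee_rot: [[0.0, -1.0, -0.0], [-1.0, -0.0, 0.0], [-0.0, 0.0, -1.0]]
ft_force: [0.0, 0.9, 0.6]
opening: 0.0873
gripper_force: 0.0
[ 0.51395065 -0.32661637  0.15856763] (array([296.47, 369.7 ]), array([ 0.5128, -0.3289,  0.006 ]), 12.2) None
None (array([296.31, 205.28]), array([ 0.5579, -0.0145,  0.066 ]), 7.7) None None
```

View pics/side5.png

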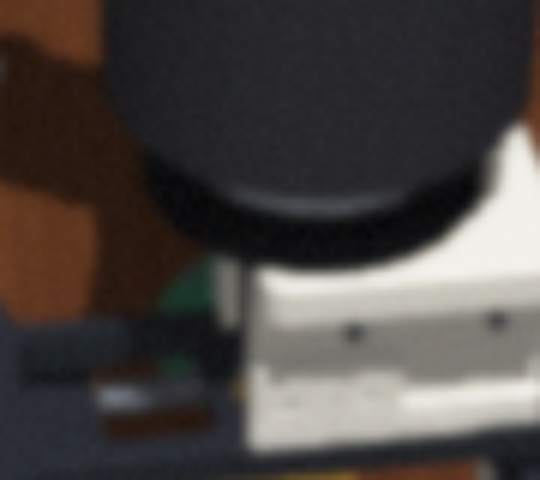

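The side view is blocked by the hand. The top camera puts the green ring on the spindle at (296,205). Next I grasp the blue ring, first along x, then along y.

```bash
python3 -m crank '{"fingers":[1,1,1,1,1,1,1,1],"delta_pos":[[0,0,-3.9],[0,0,-3.9],[0,0,-3.9],[0,0,-2.5],[0,0,-1],[0,0,-0.38],[0,0,0],[0,0,0]],"spin":[0,0,0,0,0,0,0,0]}' 8
python3 -m crank '{"fingers":[0.5,0.3,0.1,0,-0.1,-0.2,-0.2,-0.2,-0.2,-0.2],"delta_pos":[[0,0,0],[0,0,0],[0,0,0],[0,0,0],[0,0,0],[0,0,0],[0,0,0],[0,0,0],[0,0,0],[0,0,0]],"spin":[0,0,0,0,0,0,0,0,0,0]}' 8
python3 -m crank '{"fingers":[0.2,0.5,0.7,0.7,0.7,0.7,0.7,0.7,0.7,0.7,0.7,0.7,0.7,0.7,0.7,0.7,0.7],"delta_pos":[[0,0,0],[0,0,0],[0,0,0],[0,0,0],[0,0,0],[0,0,0],[0,0,0],[0,0,0],[0,0,0],[0,0,0],[0,0,0],[0,0,0],[0,0,0],[0,0,0],[0,0,0],[0,0,0],[0,0,0]],"spin":[0,0,0,-7,-7,-7,-7,-7,-7,-7,-7,-7,-7,-7,-7,-6,0]}' 8
python3 -m crank '{"fingers":[0.4,0.2,0.1,0,-0.1,-0.2,-0.2,-0.2,-0.2,-0.2],"delta_pos":[[0,0,0],[0,0,0],[0,0,0],[0,0,0],[0,0,0],[0,0,0],[0,0,0],[0,0,0],[0,0,0],[0,0,0]],"spin":[0,0,0,0,0,0,0,0,0,0]}' 8
```

```text
clock: 21.3
position: [0.5153, -0.3275, 0.0045]
ee_rot: [[0.002, -1.0, 0.002], [-1.0, -0.002, -0.001], [0.001, -0.002, -1.0]]
ft_force: [-0.1, -0.3, -0.2]
opening: 0.0874
gripper_force: 0.0
clock: 22.13
position: [0.5138, -0.3274, 0.0028]
ee_rot: [[0.001, -1.0, -0.0], [-1.0, -0.001, -0.0], [0.0, 0.0, -1.0]]
ft_force: [-0.3, -0.2, 1.3]
opening: 0.0428
gripper_force: 8.0
clock: 23.55
position: [0.5137, -0.3273, 0.0027]
ee_rot: [[-1.0, 0.004, -0.0], [0.004, 1.0, 0.0], [0.0, 0.0, -1.0]]
ft_force: [-0.2, -0.5, 0.1]
opening: 0.0744
gripper_force: 0.0
clock: 24.38
position: [0.5138, -0.3274, 0.0027]
ee_rot: [[-1.0, -0.001, -0.0], [-0.001, 1.0, 0.0], [0.0, 0.0, -1.0]]
ft_force: [-0.2, 0.1, -0.8]
opening: 0.0422
gripper_force: 8.0
```

```bash
python3 -m crank '{"fingers":[-0.3,-0.3,-0.3,-0.3,-0.3,-0.3,-0.3,-0.3,-0.3,-0.3,-0.3,-0.3,-0.3,-0.3,-0.3,-0.3,-0.3,-0.3,-0.3],"delta_pos":[[0,0,0],[0,0,1],[0,0,3],[0,0,4],[0,0,4],[0,0,1.2],[0.4,2,0],[0.4,3,0],[0.4,3.9,0],[0.6,3.9,0],[0.6,3.9,0],[0.6,3.9,0],[0.5,3.9,0],[0.5,3.5,0],[0.4,2.1,0],[0,1,0],[0,0,0],[0,0,0],[0,0,0]],"spin":[0,0,0,0,0,0,0,0,0,0,0,0,0,0,0,0,0,0,0]}' 15
python3 - <<'E'
from h import *
s,_=look("side"); cv2.imwrite("pics/side6.png",cv2.resize(s[130:290,220:430],None,fx=3,fy=3)); im,dt=look("top"); print(manip.state()["position"]); print(blob("side",s,"white",(243,211),12,.006),blob("top",im,"white",(229,244),12,.006))
E
```

```text
clock: 25.97
position: [0.5575, -0.0172, 0.135]
ee_rot: [[-1.0, -0.001, -0.0], [-0.001, 1.0, -0.0], [0.0, -0.0, -1.0]]
ft_force: [0.5, -0.2, -0.8]
opening: 0.0418
gripper_force: 15.0
[ 0.55756293 -0.01749118  0.13488701]
(array([242.61, 211.11]), array([0.4402, 0.197 , 0.006 ]), 6.7) None
```

View pics/side6.png

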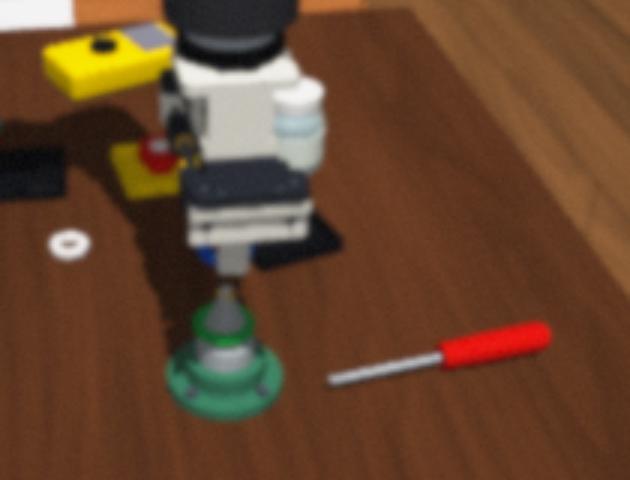

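The green ring is level on its step at (223,325), and the blue ring is held behind the near finger at (210,255). Lowering now.

```bash
python3 -m crank '{"fingers":[-0.3,-0.3,-0.3,-0.3,-0.3,-0.3,-0.3,-0.3],"delta_pos":[[0,0.1,-1],[0,0,-2],[0,0,-1.6],[0,0,-0.6],[0,0,-0.3],[0,0,0],[0,0,0],[0,0,0]],"spin":[0,0,0,0,0,0,0,0]}'
python3 -m crank '{"fingers":[-0.3,-0.3,-0.3,-0.3,-0.3,-0.3,-0.3],"delta_pos":[[0,0,-0.25],[0,0,-0.25],[0,0,-0.25],[0,0,-0.2],[0,0,-0.08],[0,0,0],[0,0,0]],"spin":[0,0,0,0,0,0,0]}'
```

```text
clock: 26.73
position: [0.5585, -0.0153, 0.0806]
ee_rot: [[-1.0, -0.001, 0.001], [-0.001, 1.0, 0.0], [-0.001, 0.0, -1.0]]
ft_force: [-0.0, 0.2, -1.1]
opening: 0.0418
gripper_force: 15.0
clock: 27.32
position: [0.5577, -0.0153, 0.0697]
ee_rot: [[-1.0, -0.001, -0.0], [-0.001, 1.0, -0.0], [0.0, -0.0, -1.0]]
ft_force: [-2.5, 0.2, 4.3]
opening: 0.0414
gripper_force: 15.0
```

```bash
python3 -m crank '{"fingers":[0.1,0.2,0.5,1,1,1,1,1,1,1,1,1,1,1,1,1,1],"delta_pos":[[0,0,0],[0,0,0],[0,0,0],[0,0,2],[0,0,3],[0,0,3.8],[-1.6,3,0],[-1.6,3,0],[-1.6,3,0],[-1.6,3,0],[-1.6,3,0],[-1.6,3,0],[-1.6,3,0],[-0.42,0.3,0],[0,0,0],[0,0,0],[0,0,0]],"spin":[0,0,0,0,0,0,0,0,0,0,0,0,0,0,0,0,0]}' 8
python3 - <<'E'
from h import *
s,d=look("side"); cv2.imwrite("pics/side7.png",cv2.resize(s[130:290,200:430],None,fx=3,fy=3)); 
print(manip.state()["position"],blob("side",s,"white",(243,211),12,.006),blob("side",s,"blue",(295,235),16,.07))
E
```

```text
clock: 28.73
position: [0.4418, 0.1971, 0.1574]
ee_rot: [[-1.0, -0.001, -0.0], [-0.001, 1.0, -0.0], [0.0, -0.0, -1.0]]
ft_force: [-0.0, -0.5, 0.0]
opening: 0.0879
gripper_force: 0.0
[0.44193174 0.19687693 0.15732109] (array([242.53, 211.54]), array([0.4399, 0.1948, 0.006 ]), 6.6) (array([294.11, 234.29]), array([ 0.5572, -0.0136,  0.07  ]), 9.1)
```

View pics/side7.png

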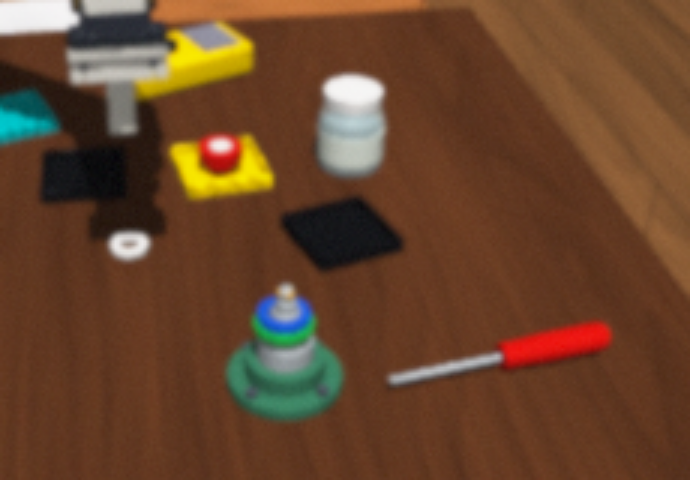

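Both rings are level on the spindle (285,320). The white ring at (130,245) lies under the gripper.

```bash
python3 -m crank '{"fingers":[1,1,1,1,1,1,1,1],"delta_pos":[[0,0,-3.9],[0,0,-3.9],[0,0,-3.9],[0,0,-2.5],[0,0,-0.9],[0,0,-0.4],[0,0,0],[0,0,0]],"spin":[0,0,0,0,0,0,0,0]}' 8
python3 -m crank '{"fingers":[0.5,0.3,0.1,0,-0.1,-0.2,-0.3,-0.3,-0.3,-0.3,-0.3],"delta_pos":[[0,0,0],[0,0,0],[0,0,0],[0,0,0],[0,0,0],[0,0,0],[0,0,0],[0,0,0],[0,0,0],[0,0,0],[0,0,0]],"spin":[0,0,0,0,0,0,0,0,0,0,0]}' 8
python3 -m crank '{"fingers":[0.1,0.4,0.6,0.6,0.6,0.6,0.6,0.6,0.6,0.6,0.6,0.6,0.6,0.6,0.6,0.6,0.6],"delta_pos":[[0,0,0],[0,0,0],[0,0,0],[0,0,0],[0,0,0],[0,0,0],[0,0,0],[0,0,0],[0,0,0],[0,0,0],[0,0,0],[0,0,0],[0,0,0],[0,0,0],[0,0,0],[0,0,0],[0,0,0]],"spin":[0,0,0,7,7,7,7,7,7,7,7,7,7,7,7,6,0]}' 8
python3 -m crank '{"fingers":[0.3,0.2,0.1,0,-0.1,-0.2,-0.3,-0.3,-0.3,-0.3,-0.3],"delta_pos":[[0,0,0],[0,0,0],[0,0,0],[0,0,0],[0,0,0],[0,0,0],[0,0,0],[0,0,0],[0,0,0],[0,0,0],[0,0,0]],"spin":[0,0,0,0,0,0,0,0,0,0,0]}' 8
```

```text
clock: 29.45
position: [0.4426, 0.1981, 0.0036]
ee_rot: [[-1.0, -0.001, 0.001], [-0.001, 1.0, 0.001], [-0.001, 0.001, -1.0]]
ft_force: [0.1, 0.1, 0.1]
opening: 0.0874
gripper_force: 0.0
clock: 30.37
position: [0.4416, 0.1976, 0.0024]
ee_rot: [[-1.0, -0.001, -0.0], [-0.001, 1.0, -0.0], [0.0, -0.0, -1.0]]
ft_force: [-0.7, -0.2, 1.2]
opening: 0.0358
gripper_force: 8.0
clock: 31.78
position: [0.4416, 0.1976, 0.0024]
ee_rot: [[0.006, -1.0, 0.0], [-1.0, -0.006, 0.0], [-0.0, -0.0, -1.0]]
ft_force: [0.0, 0.3, 0.4]
opening: 0.0702
gripper_force: 0.0
clock: 32.7
position: [0.4416, 0.1976, 0.0025]
ee_rot: [[0.001, -1.0, 0.0], [-1.0, -0.001, 0.0], [-0.0, -0.0, -1.0]]
ft_force: [0.7, -0.5, 0.1]
opening: 0.0357
gripper_force: 8.0
```

```bash
python3 -m crank '{"fingers":[-0.4,-0.4,-0.4,-0.4,-0.4,-0.4,-0.4,-0.4,-0.4,-0.4,-0.4,-0.4,-0.4,-0.4,-0.4,-0.4,-0.4],"delta_pos":[[0,0,0],[0,0,1],[0,0,3],[0,0,4],[0,0,4],[0,0,1.2],[1.6,-3,0],[1.6,-3,0],[1.6,-3,0],[1.6,-3,0],[1.6,-3,0],[1.6,-3,0],[1.6,-3,0],[0.41,-0.38,0],[0,0,0],[0,0,0],[0,0,0]],"spin":[0,0,0,0,0,0,0,0,0,0,0,0,0,0,0,0,0]}' 15
python3 -m crank '{"fingers":[-0.4,-0.4,-0.4,-0.4,-0.4,-0.4],"delta_pos":[[0,0,-1],[0,0,-1],[0,0,0],[0,0,0],[0,0,0],[0,0,0]],"spin":[0,0,0,0,0,0]}'
```

```text
clock: 34.12
position: [0.5571, -0.0157, 0.1343]
ee_rot: [[0.001, -1.0, -0.001], [-1.0, -0.001, 0.0], [-0.0, 0.001, -1.0]]
ft_force: [-0.1, -0.2, -0.6]
opening: 0.0357
gripper_force: 15.0
clock: 34.62
position: [0.5579, -0.0159, 0.1146]
ee_rot: [[0.001, -1.0, 0.0], [-1.0, -0.001, -0.0], [0.0, -0.0, -1.0]]
ft_force: [0.7, -0.1, 0.5]
opening: 0.0352
gripper_force: 15.0
```

```bash
python3 -m crank '{"fingers":[-0.4,-0.4,-0.4,-0.4,-0.4,-0.4],"delta_pos":[[0,0,-0.8],[0,0,-0.8],[0,0,-0.7],[0,0,-0.3],[0,0,0],[0,0,0]],"spin":[0,0,0,0,0,0]}'
python3 -m crank '{"fingers":[-0.4,-0.4,-0.4,-0.4,-0.4,-0.4,-0.4],"delta_pos":[[0,0,-0.25],[0,0,-0.25],[0,0,-0.25],[0,0,-0.2],[0,0,-0.06],[0,0,0],[0,0,0]],"spin":[0,0,0,0,0,0,0]}'
```

```text
clock: 35.12
position: [0.5576, -0.0161, 0.088]
ee_rot: [[0.001, -1.0, -0.001], [-1.0, -0.001, -0.0], [0.0, 0.001, -1.0]]
ft_force: [0.0, 1.1, -0.8]
opening: 0.0355
gripper_force: 15.0
clock: 35.7
position: [0.5579, -0.0161, 0.0785]
ee_rot: [[0.001, -1.0, 0.0], [-1.0, -0.001, 0.0], [-0.0, -0.0, -1.0]]
ft_force: [1.7, 2.0, 0.9]
opening: 0.0352
gripper_force: 15.0
```

```bash
python3 -m crank '{"fingers":[0,0.2,0.5,1,1,1,1,1,1,1,1,1,1,1,1,1,1,1,1,1],"delta_pos":[[0,0,0],[0,0,0],[0,0,0],[0,0,2],[0,0,3],[0,0,3.8],[-0.1,2.7,0],[-0.1,2.7,0],[-0.1,2.7,0],[-0.1,2.7,0],[-0.1,2.7,0],[-0.1,2.7,0],[-0.1,2.7,0],[-0.1,2.7,0],[-0.1,2.7,0],[-0.1,2.7,0],[-0.1,2.7,0],[-0.1,2.7,0],[-0.1,2.4,0],[0,0,0]],"spin":[0,0,0,0,0,0,-7,-7,-7,-7,-7,-7,-7,-7,-7,-7,-7,-7,-6,0]}' 8
python3 - <<'E'
from h import *
s,d=look("side"); cv2.imwrite("pics/side8.png",cv2.resize(s[130:290,200:430],None,fx=3,fy=3)); 
print(manip.state()["position"],blob("side",s,"red",(273,180),12,.032))
E
```

```text
clock: 37.37
position: [0.5444, 0.3353, 0.1657]
ee_rot: [[-1.0, 0.003, -0.0], [0.003, 1.0, -0.0], [0.0, -0.0, -1.0]]
ft_force: [-0.6, -0.4, -0.5]
opening: 0.0876
gripper_force: 0.0
[0.54417361 0.33352286 0.16559097] (array([272.88, 180.  ]), array([0.5431, 0.3214, 0.032 ]), 7.3)
```

View pics/side8.png

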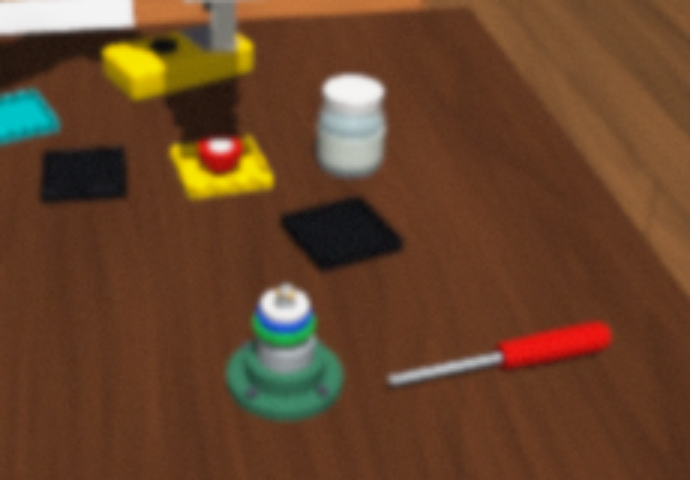

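All three rings are seated at (285,315), and the cap is in the tray at (220,153). Next I pick up the cap.

```bash
python3 -m crank '{"fingers":[1,1,1,1,1,1,1,1],"delta_pos":[[0.03,-0.1,-3.5],[0,0,-3.5],[0,0,-3.5],[0,0,-2.5],[0,0,-1],[0,0,-0.8],[0,0,0],[0,0,0]],"spin":[0,0,0,0,0,0,0,0]}' 10
python3 -m crank '{"fingers":[0.5,0.3,0.2,0.1,0,0,0,0,0],"delta_pos":[[0,0,0],[0,0,0],[0,0,0],[0,0,0],[0,0,0],[0,0,0],[0,0,0],[0,0,0],[0,0,0]],"spin":[0,0,0,0,0,0,0,0,0]}' 10
python3 -m crank '{"fingers":[-0.3,-0.3,-0.3],"delta_pos":[[0,0,0],[0,0,0],[0,0,0]],"spin":[0,0,0]}' 50
```

```text
clock: 38.08
position: [0.5457, 0.3311, 0.0195]
ee_rot: [[-1.0, -0.002, 0.001], [-0.002, 1.0, 0.001], [-0.001, 0.001, -1.0]]
ft_force: [0.3, 0.7, -0.4]
opening: 0.0877
gripper_force: 0.0
clock: 38.83
position: [0.5451, 0.331, 0.0185]
ee_rot: [[-1.0, -0.001, 0.0], [-0.001, 1.0, 0.0], [-0.0, 0.0, -1.0]]
ft_force: [-0.5, 0.2, 1.6]
opening: 0.0476
gripper_force: 10.0
clock: 39.08
position: [0.5451, 0.331, 0.0185]
ee_rot: [[-1.0, -0.001, 0.0], [-0.001, 1.0, 0.0], [-0.0, 0.0, -1.0]]
ft_force: [-0.8, 0.8, 4.5]
opening: 0.0467
gripper_force: 50.0
```

```bash
python3 -m crank '{"fingers":[-0.3,-0.3,-0.3,-0.3,-0.3,-0.3,-0.3,-0.3,-0.3,-0.3,-0.3,-0.3,-0.3,-0.3,-0.3,-0.3,-0.3,-0.3,-0.3],"delta_pos":[[0,0,1],[0,0,3],[0,0,3.5],[0,0,4],[0,0,3],[0.1,-2.5,0],[0.1,-3.5,0],[0.1,-3.8,0],[0.1,-3.8,0],[0.1,-3.8,0],[0.1,-3.8,0],[0.1,-3.8,0],[0.2,-3.5,0],[0.2,-3,0],[0.16,-2.2,0],[0,-1,0],[0,0,0],[0,0,0],[0,0,0]],"spin":[0,0,0,0,0,0,0,0,0,0,0,0,0,0,0,0,0,0,0]}'
python3 -m crank '{"fingers":[-0.3,-0.3,-0.3,-0.3,-0.3],"delta_pos":[[0,0,-1.5],[0,0,-1.5],[0,0,0],[0,0,0],[0,0,0]],"spin":[0,0,0,0,0]}'
python3 - <<'E'
from h import *
s,_=look("side"); cv2.imwrite("pics/side9.png",cv2.resize(s[160:280,230:370],None,fx=4,fy=4)); print(manip.state()["position"],blob("side",s,"red",(295,215),25,.13))
E
```

```text
clock: 40.67
position: [0.5576, -0.0155, 0.1635]
ee_rot: [[-1.0, -0.001, 0.0], [-0.001, 1.0, 0.0], [-0.0, 0.0, -1.0]]
ft_force: [-0.3, 0.1, -0.8]
opening: 0.0467
gripper_force: 50.0
clock: 41.08
position: [0.5581, -0.0154, 0.1341]
ee_rot: [[-1.0, -0.002, 0.001], [-0.002, 1.0, -0.0], [-0.001, -0.0, -1.0]]
ft_force: [-0.1, 1.3, -0.9]
opening: 0.047
gripper_force: 50.0
[ 0.5582225  -0.01553695  0.13428926] (array([297.26, 218.93]), array([ 0.56  , -0.0356,  0.13  ]), 13.5)
```

View pics/side9.png

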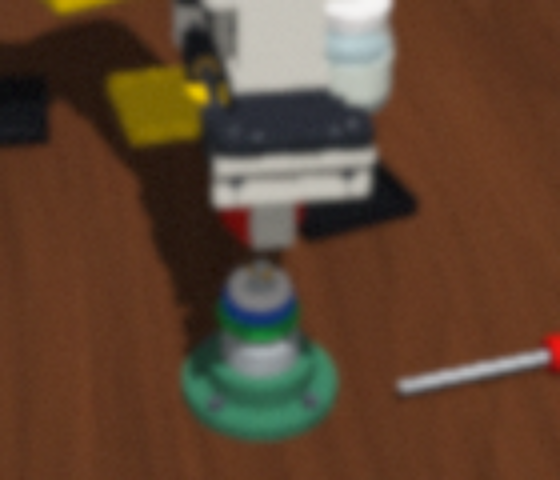

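The cap is over the spindle, red at (235,222) beside the near finger at (272,225), with the rings in place. Lowering slowly.

```bash
python3 -m crank '{"fingers":[-0.3,-0.3,-0.3,-0.3,-0.3,-0.3,-0.3],"delta_pos":[[0,-0.05,-1],[0,0,-1],[0,0,-0.3],[0,0,-0.3],[0,0,0],[0,0,0],[0,0,0]],"spin":[0,0,0,0,0,0,0]}'
python3 -m crank '{"fingers":[-0.3,-0.3,-0.3,-0.3,-0.3],"delta_pos":[[0,0,-0.3],[0,0,-0.3],[0,0,-0.2],[0,0,0],[0,0,0]],"spin":[0,0,0,0,0]}'
```

```text
clock: 41.72
position: [0.5583, -0.0163, 0.1075]
ee_rot: [[-1.0, -0.001, 0.001], [-0.001, 1.0, 0.001], [-0.001, 0.001, -1.0]]
ft_force: [1.8, 3.5, 3.1]
opening: 0.0468
gripper_force: 50.0
clock: 42.13
position: [0.5581, -0.0164, 0.0998]
ee_rot: [[-1.0, -0.001, 0.001], [-0.001, 1.0, 0.0], [-0.001, 0.0, -1.0]]
ft_force: [-0.1, 3.3, 6.4]
opening: 0.0468
gripper_force: 50.0
```

```bash
python3 -m crank '{"fingers":[-0.3,-0.3,-0.3,-0.3],"delta_pos":[[0,0,-0.15],[0,0,-0.15],[0,0,0],[0,0,0]],"spin":[0,0,0,0]}'
python3 -m crank '{"fingers":[0.2,0.4,0.7,1,1,1,1,1,1,1,1,1,1,1,1],"delta_pos":[[0,0,0.2],[0,0,0],[0,0,0],[0,0,0],[0,0,0],[0,0,2],[0,0,3.5],[0,0,3.5],[0,3.5,1],[0,3.9,0],[0,3.9,0],[0,3.9,0],[0,0,0],[0,0,0],[0,0,0]],"spin":[0,0,0,0,0,0,0,0,0,0,0,0,0,0,0]}'
python3 - <<'E'
from h import *
s,d=look("side"); cv2.imwrite("pics/sideA.png",cv2.resize(s[190:280,230:360],None,fx=5,fy=5)); im,dt=look("top")
print(blob("side",s,"red",(295,222),17,.114),blob("top",im,"red",(297,203),14,.114))
P0=cloud("top",np.load("pics/top0.npy")); P=cloud("top",dt)
print(np.median(P0[200:205,295:300,2]),np.median(P[200:205,295:300,2]))
E
```

```text
clock: 42.47
position: [0.5584, -0.0164, 0.0993]
ee_rot: [[-1.0, -0.002, 0.003], [-0.002, 1.0, -0.0], [-0.003, -0.0, -1.0]]
ft_force: [-8.7, 6.0, 28.0]
opening: 0.0466
gripper_force: 50.0
clock: 43.72
position: [0.5572, 0.1353, 0.1977]
ee_rot: [[-1.0, -0.002, -0.001], [-0.002, 1.0, -0.001], [0.001, -0.001, -1.0]]
ft_force: [0.3, -0.4, -1.0]
opening: 0.0879
gripper_force: 0.0
(array([294.71, 222.46]), array([ 0.5559, -0.0263,  0.114 ]), 11.7) (array([297.47, 202.54]), array([ 0.5581, -0.0152,  0.114 ]), 7.9)
0.11450660959049586 0.11406233638680141
```

View pics/sideA.png

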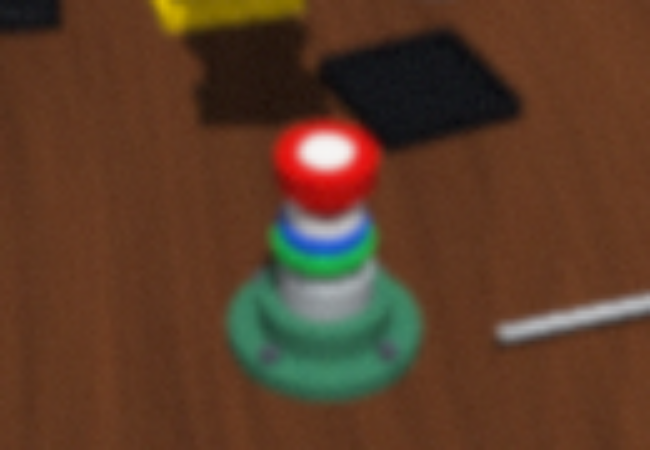

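The cap is at the same pixel as at the start (295,222) and its top at the same height (114 mm). The rings are stacked level beneath it and the hand is clear.

```bash
python3 -c "
from cell import manip
print(manip.sign_off())"
```

```text
the job is handed in; nothing more can be done
None
```

The job is handed in: by the cameras, the three rings present (green, blue, white) are home and the red cap is back at its starting height; the hand-in returned no verdict.

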